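# Tip a medicine carton onto the labelling bed

## Task

Lay the standing white carton on its side on the labelling bed so that its blank label panel faces up: slide it upright until its base stands squarely against the edge of the bed, tip it over that edge by pushing high on the label face, then push it on along the bed and press it home, flush against the end fence, with a light but definite push of 6 to 12 N held for about a second. It holds glass vials, so push gently (never 25 N or more on the carton or the fence), leave the other things alone, and draw back clear at the end.

Things in the scene. Friction and masses are not known exactly. Their poses are not given: they have to be found in the camera images.
- carton: White closed carton with a green band round its foot, 90 mm deep (its x), 110 wide (y), 150 tall (z), 0.4 to 0.85 kg, too wide to grasp; stands on the plywood board 25 to 70 mm short of the bed, turned up to 0.15 rad. Origin at the centre of its underside. Its +x face looks to the bed, its -x face bears the blank label panel. Glossy: it slides with 1 to 3 N (friction 0.22 to 0.34), tips at 2 to 5 N.
- carton_center (a point): The middle of the carton's bulk, 75 mm above its underside on its z axis (45 mm from each x face, 55 mm from each y face); axes as the carton's. Fingertips hardly slip on the carton's face: while it tips they must rise with it, on the arc about the bed's edge, or it jams and the push passes 25 N. It falls over by itself past about 40 degrees, and may come to rest lying tilted across the edge; pushing it on then lays it flat.
- labelling_bed: Flat grey slab fixed to the plywood work board (level, 80 mm above the table), 22 mm high, 190 mm wide (y), an aluminium strip along its near edge. Origin at the foot of that edge, in its middle, whose upright 22 mm face (plane x = 0) is the stop that the carton's base meets. x points along the bed to the end fence, y along the edge, z up. A carton lying on the bed has its centre at z = 67 mm.
- end_fence: Rigid aluminium plate standing across the far end of the bed, 170 mm wide, 66 mm high above the bed top. Origin at the foot of its inner face, 175 mm along the bed's x from the near edge and 22 mm above its origin; axes as the bed's. Its inner face looks along -x. A carton lying flush touches it with its top end, its centre 75 mm short of it.
- tape_roll: Roll of brown tape lying flat, diameter 96 mm, 48 mm high, loose bystander behind the work; origin at the centre of its underside.
- dropper: Small amber dropper bottle, diameter 34 mm, 102 mm tall, loose bystander; origin at the centre of its underside.
- rubber_stamp: Wooden stamp standing on its 34 x 48 mm foot, 81 mm tall, loose bystander; origin at the centre of its underside.

How it is judged (in metres and radians):
On the way, in this order (a step that is already met when the one before it is completed fails the run):
1. the carton, still upright, stands squarely with its base against the bed's edge (angle between carton's own z axis and vertical below 0.12 rad and x of carton in the frame of labelling_bed above -0.05 m and angle between the y axis of carton and the y axis of labelling_bed, either way round below 0.07 rad), for 0.1 s.
2. the carton has been tipped over the edge and lies on the bed, label panel up (angle between carton's own x axis and vertical above 3.07 rad and z of carton_center in the frame of labelling_bed between 0.062 and 0.072 m), for 0.2 s.
3. the lying carton is pressed flush against the end fence with more than 2 N for 0.4 s (all of step 2 and x of carton_center in the frame of labelling_bed between 0.0965 and 0.104 m and angle between the z axis of carton and the x axis of labelling_bed, either way round below 0.05 rad and y of carton_center in the frame of labelling_bed between -0.036 and 0.036 m and contact force between carton and end_fence above 2 N), for 0.4 s.
At the end, for the whole second after the job is handed in: The carton lies flat on the bed, label panel up (within 0.07 rad), its top end flush with the end fence (centre 75 mm short of it, within 3.5 mm; square within 0.05 rad), its centre within 36 mm of the bed's middle line, at rest and let go (all of step 2 and x of carton_center in the frame of labelling_bed between 0.0965 and 0.104 m and angle between the z axis of carton and the x axis of labelling_bed, either way round below 0.05 rad and y of carton_center in the frame of labelling_bed between -0.036 and 0.036 m and linear speed of carton below 0.01 m/s); the robot touches nothing.
It fails at once if the robot pushes the carton with 25 N or more (contact force between any of the fingers, the arm and carton above 25 N).
It fails at once if the carton is driven against the end fence with 25 N or more (contact force between carton and end_fence above 25 N).
It fails at once if the tape roll, the dropper bottle or the stamp is moved more than 30 mm (distance of any of tape_roll, dropper, rubber_stamp from where it was at the start of the episode above 0.03 m).
It also fails if it takes over 67 s, if anything falls off the work surface, if the arm or the gripper's body presses on something with over 40 N, if the wrist force passes 120 N, or if a joint passes its speed limit or range.

## Robot

A 6-joint arm with a two-finger parallel gripper is mounted at the origin on a cart in front of the work surface, level with it; the furniture and walls round the work are solid. World frame = base frame: x ahead of the robot, y to its left, z up, the work surface at z = 0. Lengths are in mm, angles in rad, forces in N, time in s.
With the tool pointing down it reaches from about 300 to 850 mm from the base axis. Payload 4.2 kg.
Tool frame: the origin (TCP) lies between the finger pads; the fingertips stand 25 mm ahead of it and the grasp point (between the pads) lies 6 mm ahead of it; z points along the fingers, y is the line along which they close (so a half turn about z gives the same grasp; the last joint's range is limited). The gripper opens to 91 mm and grips with 3 to 60 N. Pads are 32 mm wide; open, the fingers measure 118 mm over their backs; the gripper's body (76 mm by 178 mm) begins 60 mm behind the grasp point.
Start: joints at [-1.125, 0.32, 1.565, -0, 1.257, -0.02], TCP at [258.259, -513.754, 238.976] pointing down, gripper open.
Joint ranges: [-3.11, 3.11], [-0.84, 2.01], [0.21, 2.61], [-1.34, 4.49], [0.05, 2.63], [-2.56, 2.56]. Speed limits (rad/s): [2.57, 2.57, 3.14, 3.14, 3.14, 3.14].

## Interface

Orientations are given as a unit quaternion [w, x, y, z].
In Python, from cell import arm gives the robot as it stands.
- The arm moves only by the tool play_rows, never from a script. Its argument "series" is one flat list of numbers, 7 for each row, row after row: the turn, a rotation vector about the tool's x, y, z in units of pi rad (1.0 is pi rad), then the shift along the tool's x, y, z in units of 8 cm (1.0 is 8 cm), then the opening, from 0 (shut) to 1 (fully open). In form: [ax, ay, az, x, y, z, fingers, ax, ay, az, x, y, z, fingers, ...]. A call has 1 to 10 rows; each row is the pose to reach, as a shift and turn from the pose commanded when the call began, along the tool's axes at that moment, turning the shorter way round; what a row does not reach only later rows make up. A row lasts 1/10 s, in which the tool goes at most 50 mm and 8.59 degrees, less where a joint would pass 70% of its speed; a pose out of reach is approached as far as the arm can. A call with a number of a shift or a turn outside -1 to 1 is refused whole. A call with a gripper value outside its range is refused whole. The fingers move at their own pace and stop on an object; "grip_force" is the grip in N (left out, the last holds). Time passes only in rows, so rows that repeat a pose let the fingers close. It gives the time, the measured TCP pose, the force, the opening and the grip force at its end, in the units of the state.
- arm.sense(): the state, without advancing time (a new reading comes with each control period).
- arm.snapshot(name): name is "side" or "top" or "wrist"; returns the picture (384x512x3 uint8, red, green, blue); there is no depth.
- arm.calibration(name): a dict with "fx", "fy", "cx", "cy" (pixels), "position" and "rotation" of the camera in the world. Camera axes: x right, y down, z forward; pixel columns grow to the right and rows downward; lengths in mm; the calibration is good to about 2 mm. A picture is of the moment at which its call begins: read the wrist's pose just before it. calibration takes no time and is no camera call; for the wrist camera it gives the pose at the moment of the call.
- arm.close_job(): hands the job in; it is judged then, once.
The state is a dict: "clock": time; "joint_positions": joint angles; "joint_vel": joint speeds; "effort": joint torques, N m; "tool_pos": TCP position; "eef_rot": TCP orientation; "contact_force": force on the tool from outside, world axes, zero at the start; "torque": the same for the moment, N m; "opening": finger opening in mm; "grip_force": force on a finger pad.
Only numpy, scipy, OpenCV 4.12 (cv2) and the standard library are available. Lean on these libraries where they do the work, as an engineer would, in place of code of your own. Each camera call takes 0.05 s, during which the arm holds its last target. There are 200 camera calls.

## Working session

There is one attempt and no reset: what is moved stays moved. The work goes in short steps, Python scripts to look and compute and a tool call to move; the robot and the scene stay as the last step left them, time stands still between calls to the robot, and variables do not carry over. Pictures are saved under pics/ and viewed, at most 10 in all, crops included, and the job is handed in when it is done.

Besides the shell and the picture viewer there is one more tool, called after "Call:" as name(argument=value, ...), one argument or row to a line, values as JSON. play_rows: Moves the arm, as the interface text tells. Its arguments: {"type":"object","properties":{"series":{"type":"array"},"grip_force":{"type":"number"}},"required":["series"]}

```bash
mkdir -p pics; python3 - <<'E'
from cell import arm
import cv2,numpy as np
print(arm.sense())
for n in("top","side"):
    cv2.imwrite(f"pics/{n}0.png",arm.snapshot(n)[:,:,::-1]); c=arm.calibration(n); print(n,c)
E
```

```text
{'clock': 0.0, 'joint_positions': array([-1.12497188e+00,  3.20310556e-01,  1.56567474e+00,  1.18569586e-05,
        1.25740593e+00, -2.00021952e-02]), 'joint_vel': array([ 0.00044779, -0.00088423, -0.00062228,  0.00038374,  0.00089912,
       -0.00224352]), 'effort': array([-2.39941408e-03, -4.12472534e+01, -2.31977105e+01,  7.23876245e-02,
        4.56385652e-02, -1.32875443e-04]), 'tool_pos': array([ 258.07093325, -513.31502134,  238.11120126]), 'eef_rot': array([-8.80170004e-04,  9.72998122e-01,  2.30811278e-01, -1.84513617e-04]), 'contact_force': array([-0.11583923, -0.24223167,  1.34791436]), 'torque': array([ 0.07719433,  0.00130958, -0.02954875]), 'grip_force': 0.0, 'opening': 91.09182500811927}
top {'fx': 457.5975153541806, 'fy': 457.5975153541806, 'cx': 259.5498914688322, 'cy': 192.66653649394524, 'position': array([ 452.52190211,  -11.42311607, 1074.43357547]), 'rotation': array([ 0.05850243, -0.69867316,  0.70975459, -0.06842302])}
side {'fx': 423.03201050229075, 'fy': 423.03201050229075, 'cx': 253.78377726515566, 'cy': 199.26408143060831, 'position': array([360.86869741, 602.64842463, 676.94175137]), 'rotation': array([ 0.0894771 , -0.17977365,  0.88044962, -0.42951571])}
```

View pics/top0.png

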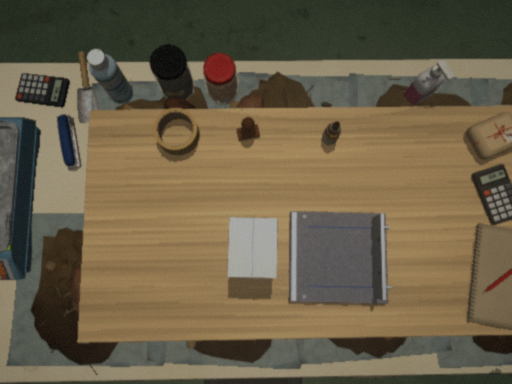

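View pics/side0.png

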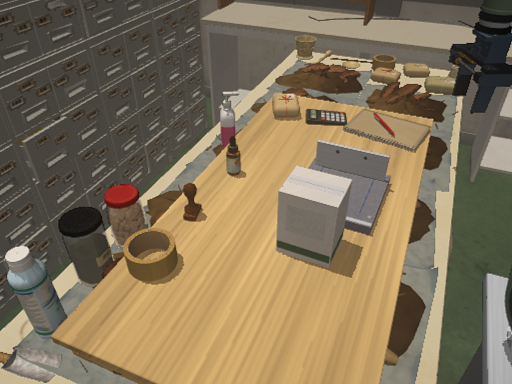

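The top view shows the carton's top face at about (228–277, 217–278), the bed's near strip at x≈291 from rows 212 to 303, and the fence at x≈380. The tape, stamp and dropper are at rows 115–150, well clear of the work. I'll enlarge it to get the corners.

```bash
cat > h.py <<'E'
import numpy as np,cv2
from cell import arm
from scipy.spatial.transform import Rotation as R
def rot(q): return R.from_quat([q[1],q[2],q[3],q[0]]).as_matrix()
def ray(cam,uv,z):
    c=arm.calibration(cam) if isinstance(cam,str) else cam
    q=np.asarray(c["rotation"]); M=q if q.shape==(3,3) else rot(q)
    d=M@np.array([(uv[0]-c["cx"])/c["fx"],(uv[1]-c["cy"])/c["fy"],1]); p=np.asarray(c["position"])
    return p+d*(z-p[2])/d[2]
E
python3 - <<'E'
from h import *
im=cv2.imread("pics/top0.png")[200:315,215:400]
cv2.imwrite("pics/z.png",cv2.resize(im,None,fx=4.3,fy=4.3,interpolation=cv2.INTER_CUBIC))
for uv,z in [((230,218),230),((277,219),230),((275,278),230),((228,276),230),((290.5,212),102),((290,303),102),((386,213),102),((386,303),102)]: print(uv,ray("top",uv,z).round(1))
E
```

```text
(230, 218) [558.9  31.  230. ]
(277, 219) [555.7 -56.2 230. ]
(275, 278) [448.1 -50.  230. ]
(228, 276) [453.1  35.2 230. ]
(290.5, 212) [586.  -92.3 102. ]
(290, 303) [396.  -85.8 102. ]
(386, 213) [ 580.7 -297.8  102. ]
(386, 303) [ 392.5 -285.3  102. ]
```

View pics/z.png

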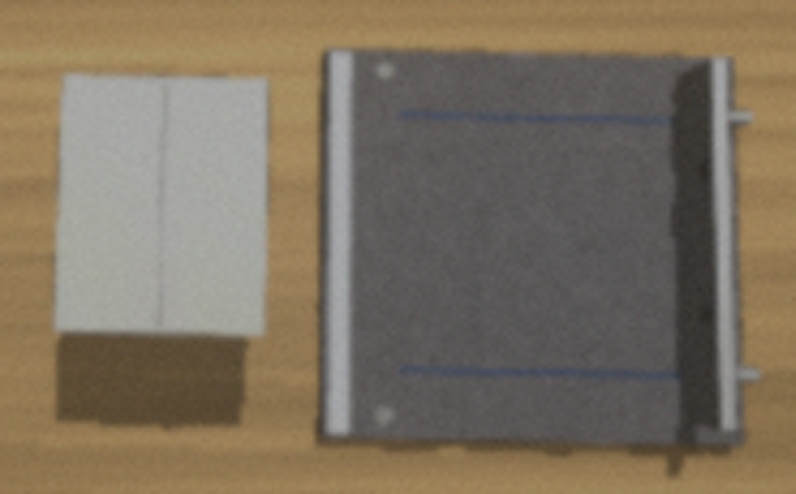

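```bash
python3 - <<'E'
from h import *
f=lambda u,v,z: ray("top",((u+.5)/4.3+214.5,(v+.5)/4.3+199.5),z)[:2]
C=np.array([f(64,75,230),f(268,78,230),f(264,334,230),f(56,331,230)])
B=np.array([f(330,50,102),f(326,436,102)]); F=np.array([f(712,60,168),f(722,430,168)])
cc=C.mean(0); cx=(C[1]+C[2]-C[0]-C[3]); cy=C[0]+C[1]-C[2]-C[3]
print(C.round(1),cc.round(1),np.linalg.norm(cx)/2,np.linalg.norm(cy)/2)
a=lambda v:np.degrees(np.arctan2(v[1],v[0]))
print("ang cx,cy",a(cx),a(cy))
print(B,F,a(B[0]-B[1]),a(F[0]-F[1]),np.linalg.norm(B[0]-B[1]))
y=B[0]-B[1];y/=np.linalg.norm(y);x=np.array([y[1],-y[0]]);o=B.mean(0)
print("bedx",x,"o",o,"carton in bed",(cc-o)@x,(cc-o)@y,"fence",(F-o)@x,(F-o)@y)
E
```

```text
[[560.7  31.9]
 [558.  -56.1]
 [449.3 -51.9]
 [452.   35.9]] [505.  -10.1] 87.94420700885443 108.76213597967107
ang cx,cy -91.75212551741897 -2.1586444756675176
[[587.60047159 -94.20984692]
 [399.96988324 -86.77724367]] [[ 571.041442   -266.5980551 ]
 [ 403.03935858 -260.33067175]] -2.2684694439642974 -2.1364507090730123 187.77774434728488
bedx [-0.03958192 -0.99921633] o [493.78517742 -90.49354529] carton in bed -80.81800926616901 8.026335588471872 fence [172.90855066 173.29592354] [ 84.16627531 -83.95222477]
```

The carton is nearly square to the bed, about 0.5° off. Its gap to the edge is about 36 mm and it sits 8 mm off the middle line. Next I lift, cross over to the label side and turn the tool to match the bed.

Call:
play_rows(
  series=[0,0,0,0,0,-1,0.6,0,0,0,0,0,-1,0.6,0,0,0,0.88,-0.75,-1,0.6,0,0,0,0.88,-0.75,-1,0.6,0,0,0,0.88,-0.75,-1,0.6],
)

```text
clock: 0.6
tool_pos: [295.2, -424.6, 319.4]
eef_rot: [-0.001, 0.973, 0.233, 0.001]
contact_force: [-0.7, -0.4, 0.3]
opening: 55.7
grip_force: 0.0
```

Call:
play_rows(
  series=[0,0,0,0.88,-0.75,-0.4,0.6,0,0,0,0.88,-0.75,-0.4,0.6,0,0,0,0.88,-0.75,-0.4,0.6],
)

```text
clock: 0.9
tool_pos: [331.8, -340.6, 353.2]
eef_rot: [0.001, 0.972, 0.233, 0.002]
contact_force: [0.3, -0.5, -0.5]
opening: 55.0
grip_force: 0.0
```

Call:
play_rows(
  series=[0,0,0,0.88,-0.75,0,0.6,0,0,0,0.88,-0.75,0,0.6,0,0,0,0.88,-0.75,0,0.6],
)

```text
clock: 1.2
tool_pos: [367.0, -255.4, 350.7]
eef_rot: [-0.001, 0.972, 0.233, 0.0]
contact_force: [0.1, -0.9, 0.8]
opening: 54.4
grip_force: 0.0
```

Call:
play_rows(
  series=[0,0,0,0.88,-0.75,0,0.6,0,0,0,0.88,-0.75,0,0.6,0,0,0,0.88,-0.75,0,0.6],
)

```text
clock: 1.5
tool_pos: [403.2, -170.8, 350.5]
eef_rot: [-0.001, 0.972, 0.233, 0.0]
contact_force: [-0.5, -0.3, -1.1]
opening: 54.5
grip_force: 0.0
```

Call:
play_rows(
  series=[0,0,0,0.88,-0.75,0,0.6,0,0,0,0.88,-0.75,0,0.6,0,0,0,0.88,-0.75,0,0.6],
)

```text
clock: 1.8
tool_pos: [439.4, -86.1, 350.3]
eef_rot: [-0.0, 0.973, 0.233, -0.0]
contact_force: [-0.2, -0.1, -0.3]
opening: 54.9
grip_force: 0.0
```

Call:
play_rows(
  series=[0,0,0,0.88,-0.75,0,0.6,0,0,0,0.88,-0.75,0,0.6,0,0,0,0.88,-0.75,0,0.6],
)

```text
clock: 2.1
tool_pos: [475.6, -1.3, 350.1]
eef_rot: [-0.0, 0.973, 0.232, -0.0]
contact_force: [0.2, -0.5, -0.4]
opening: 54.8
grip_force: 0.0
```

Call:
play_rows(
  series=[0,0,-0.339,0.88,-0.76,0,0.6,0,0,-0.339,0.88,-0.76,0,0.6,0,0,-0.339,0.88,-0.76,0,0.6,0,0,-0.339,0.88,-0.76,0,0.6,0,0,-0.339,0.88,-0.76,0,0.6,0,0,-0.339,0.88,-0.76,0,0.6,0,0,-0.339,0.88,-0.76,0,0.6,0,0,-0.339,0.88,-0.76,0,0.6,0,0,-0.339,0.88,-0.76,0,0.6],
)

```text
clock: 3.0
tool_pos: [509.8, 81.6, 350.7]
eef_rot: [0.0, 0.723, 0.691, -0.0]
contact_force: [0.2, -0.1, -0.2]
opening: 54.5
grip_force: 0.0
```

```bash
python3 - <<'E'
from h import *
s=arm.sense(); print(s['joint_positions'].round(2),s['tool_pos'].round(1)); print(rot(s['eef_rot']).round(3))
cv2.imwrite("pics/s1.png",arm.snapshot("side")[:,:,::-1])
E
```

```text
[ 0.14  0.18  1.48 -0.    1.48  0.18] [509.8  81.6 350.7]
[[ 0.044  0.999 -0.   ]
 [ 0.999 -0.044 -0.001]
 [-0.001 -0.    -1.   ]]
```

View pics/s1.png

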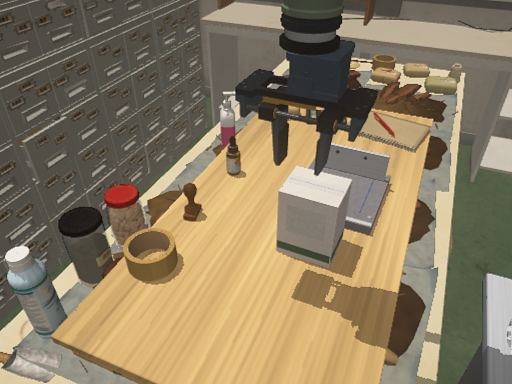

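The tool is aligned and sits above the label side. I'll tilt the fingers 20° so the gripper body leans away from the carton, then descend to push height, about 60 mm above the board.

Call:
play_rows(
  series=[0,-0.111,0,0,0,1,0.6,0,-0.111,0,0,0,1,0.6,0,-0.111,0,0,0,1,0.6,0,-0.111,0,0,0,1,0.6],
)

```text
clock: 3.45
tool_pos: [509.3, 84.4, 269.2]
eef_rot: [0.12, 0.709, 0.683, -0.127]
contact_force: [0.1, -0.0, 1.0]
opening: 54.5
grip_force: 0.0
```

Call:
play_rows(
  series=[0,0,0,0.24,0,0.658,0.6,0,0,0,0.24,0,0.658,0.6,0,0,0,0.24,0,0.658,0.6],
)

```text
clock: 3.75
tool_pos: [509.4, 82.7, 215.0]
eef_rot: [0.12, 0.711, 0.682, -0.126]
contact_force: [0.2, -0.3, 0.9]
opening: 54.8
grip_force: 0.0
```

Call:
play_rows(
  series=[0,0,0,0.24,0,0.658,0.6,0,0,0,0.24,0,0.658,0.6,0,0,0,0.24,0,0.658,0.6,0,0,0,0.24,0,0.658,0.6],
)

```text
clock: 4.15
tool_pos: [511.0, 83.8, 161.2]
eef_rot: [0.121, 0.711, 0.682, -0.124]
contact_force: [-0.7, 1.0, 0.5]
opening: 54.6
grip_force: 0.0
```

```bash
python3 - <<'E'
from h import *
s=arm.sense(); print(s['joint_positions'].round(2),s['tool_pos'].round(1),s['contact_force'].round(1)); print(rot(s['eef_rot']).round(3))
cv2.imwrite("pics/s2.png",arm.snapshot("side")[:,:,::-1])
E
```

```text
[ 0.33  0.36  1.77 -0.35  1.17  0.54] [511.   83.8 161.2] [-0.7  1.   0.5]
[[ 0.039  0.999 -0.01 ]
 [ 0.939 -0.04  -0.341]
 [-0.341  0.004 -0.94 ]]
```

View pics/s2.png

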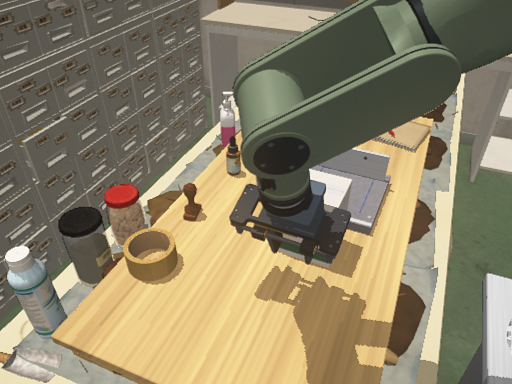

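The fingers are behind the label face and clear of the bystanders. Next is a slow forward slide.

Call:
play_rows(
  series=[0,0,0,-0.094,0,0.034,0.6,0,0,0,-0.188,0,0.068,0.6,0,0,0,-0.235,0,0.086,0.6,0,0,0,-0.27,0,0.098,0.6,0,0,0,-0.305,0,0.111,0.6,0,0,0,-0.34,0,0.124,0.6,0,0,0,-0.375,0,0.1365,0.6,0,0,0,-0.41,0,0.149,0.6,0,0,0,-0.445,0,0.162,0.6,0,0,0,-0.47,0,0.171,0.6],
)

```text
clock: 5.2
tool_pos: [508.0, 43.5, 158.9]
eef_rot: [0.12, 0.71, 0.682, -0.125]
contact_force: [0.6, 1.9, 1.6]
opening: 54.4
grip_force: 1.3
```

Call:
play_rows(
  series=[0,0,0,-0.035,0,0.013,0.6,0,0,0,-0.07,0,0.026,0.6,0,0,0,-0.105,0,0.038,0.6,0,0,0,-0.141,0,0.051,0.6],
)

```text
clock: 5.6
tool_pos: [507.4, 31.4, 158.8]
eef_rot: [0.12, 0.71, 0.682, -0.125]
contact_force: [0.4, 2.0, 1.2]
opening: 54.3
grip_force: 1.2
```

```bash
python3 - <<'E'
from h import *
s=arm.sense(); print(s['tool_pos'].round(1),s['contact_force'].round(1))
im=arm.snapshot("top")[180:330,190:400,::-1]
cv2.imwrite("pics/t2.png",cv2.resize(im,None,fx=3.8,fy=3.8,interpolation=cv2.INTER_CUBIC))
E
```

```text
[507.4  31.4 158.8] [0.4 2.  1.2]
```

View pics/t2.png

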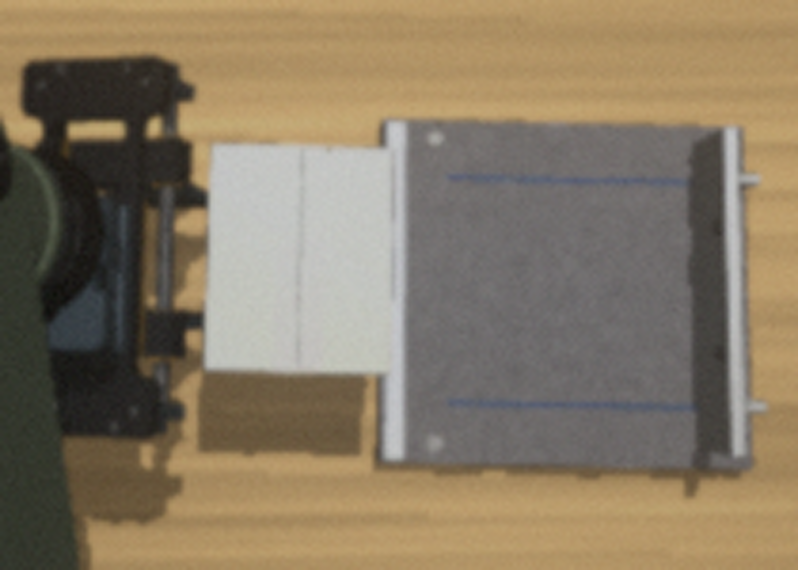

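The carton is square, with about 7 mm left to the edge: its right side is at crop x≈390 and the strip at about 386–404 on a lower plane. I'll close the gap slowly.

Call:
play_rows(
  series=[0,0,0,-0.024,0,0.009,0.6,0,0,0,-0.047,0,0.017,0.6,0,0,0,-0.059,0,0.021,0.6],
)

```text
clock: 5.95
tool_pos: [507.2, 27.0, 158.8]
eef_rot: [0.12, 0.71, 0.682, -0.125]
contact_force: [-0.8, 5.9, 1.8]
opening: 54.4
grip_force: 2.9
```

Call:
play_rows(
  series=[0,0,0,-0.009,0,0.003,0.6,0,0,0,-0.018,0,0.006,0.6],
)

```text
clock: 6.15
tool_pos: [507.1, 26.7, 158.9]
eef_rot: [0.119, 0.711, 0.682, -0.124]
contact_force: [-1.9, 9.3, 3.7]
opening: 54.7
grip_force: 4.8
```

Call:
play_rows(
  series=[0,0,0,-0.009,0,0.003,0.6,0,0,0,-0.018,0,0.006,0.6],
)

```text
clock: 6.35
tool_pos: [507.1, 26.4, 159.0]
eef_rot: [0.118, 0.711, 0.682, -0.123]
contact_force: [-2.6, 14.9, 5.1]
opening: 54.6
grip_force: 7.0
```

The base is firmly against the edge. Now I back off and raise the fingers to about 135 mm up the label face.

Call:
play_rows(
  series=[0,0,0,0.176,0,-0.064,0.6,0,0,0,0.176,0,-0.064,0.6,0,0,0,-0.14,0,-0.933,0.6,0,0,0,-0.14,0,-0.933,0.6,0,0,0,-0.14,0,-0.933,0.6,0,0,0,-0.14,0,-0.933,0.6],
)

```text
clock: 6.95
tool_pos: [507.4, 38.2, 232.7]
eef_rot: [0.12, 0.71, 0.682, -0.126]
contact_force: [-0.0, 0.5, -0.5]
opening: 54.8
grip_force: 0.0
```

Call:
play_rows(
  series=[0,0,0,-0.059,0,0.021,0.6,0,0,0,-0.106,0,0.038,0.6,0,0,0,-0.118,0,0.043,0.6,0,0,0,-0.118,0,0.043,0.6],
)

```text
clock: 7.35
tool_pos: [507.1, 28.2, 232.4]
eef_rot: [0.12, 0.71, 0.682, -0.126]
contact_force: [-0.1, 0.7, 0.4]
opening: 54.3
grip_force: 0.0
```

```bash
python3 - <<'E'
from h import *
s=arm.sense(); print(s['tool_pos'].round(1),s['contact_force'].round(1))
im=arm.snapshot("top")[180:330,190:400,::-1]
cv2.imwrite("pics/t3.png",cv2.resize(im,None,fx=3.8,fy=3.8,interpolation=cv2.INTER_CUBIC))
E
```

```text
[507.1  28.2 232.4] [-0.1  0.7  0.4]
```

View pics/t3.png

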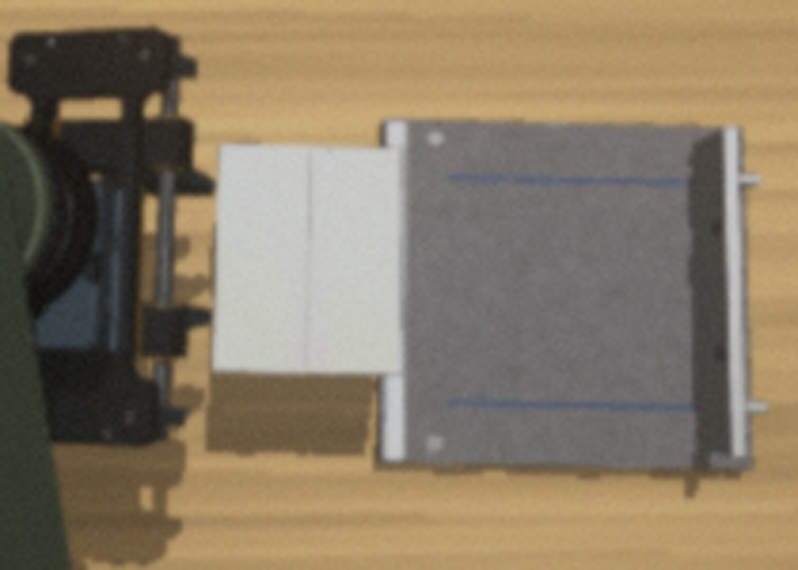

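The carton stands squarely against the edge, its front over the strip at crop x≈400. Now I tip it along the arc.

Call:
play_rows(
  series=[0,0,0,-0.014,0,0.005,0.6,0,0,0,-0.052,0,-0.007,0.6,0,0,0,-0.087,0,-0.019,0.6,0,0,0,-0.125,0,-0.029,0.6,0,0,0,-0.163,0,-0.039,0.6],
)

```text
clock: 7.9
tool_pos: [506.9, 17.3, 240.6]
eef_rot: [0.12, 0.71, 0.682, -0.125]
contact_force: [0.5, 0.6, -1.4]
opening: 55.3
grip_force: 0.8
```

Call:
play_rows(
  series=[0,0,0,-0.04,0,-0.008,0.6,0,0,0,-0.08,0,-0.016,0.6,0,0,0,-0.12,0,-0.022,0.6,0,0,0,-0.161,0,-0.028,0.6],
)

```text
clock: 8.3
tool_pos: [506.5, 5.8, 247.1]
eef_rot: [0.12, 0.71, 0.682, -0.125]
contact_force: [0.6, 1.1, -0.6]
opening: 54.9
grip_force: 0.8
```

```bash
python3 - <<'E'
from h import *
s=arm.sense(); print(s['tool_pos'].round(1),s['contact_force'].round(1))
im=arm.snapshot("top")[180:330,190:400,::-1]
cv2.imwrite("pics/t4.png",cv2.resize(im,None,fx=3.8,fy=3.8,interpolation=cv2.INTER_CUBIC))
E
```

```text
[506.5   5.8 247.1] [ 0.6  1.1 -0.6]
```

View pics/t4.png

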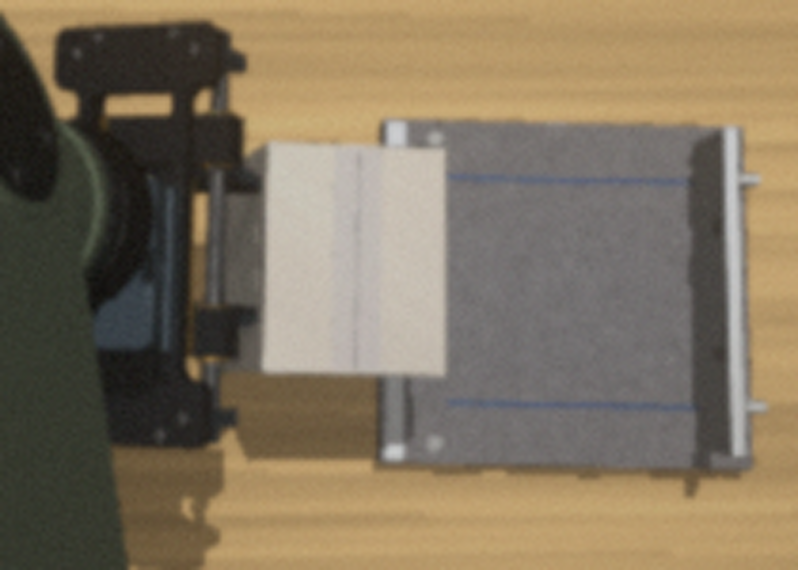

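It is tipping cleanly at about 1 N, with the panel now showing at the left. I carry on along the arc.

Call:
play_rows(
  series=[0,0,0,-0.078,0,-0.009,0.6,0,0,0,-0.156,0,-0.016,0.6,0,0,0,-0.235,0,-0.019,0.6,0,0,0,-0.314,0,-0.02,0.6],
)

```text
clock: 8.75
tool_pos: [505.5, -17.7, 257.2]
eef_rot: [0.12, 0.71, 0.682, -0.125]
contact_force: [0.9, 1.1, -0.2]
opening: 54.7
grip_force: 0.4
```

Call:
play_rows(
  series=[0,0,0,-0.079,0,0.006,0.6,0,0,0,-0.158,0,0.011,0.6,0,0,0,-0.234,0,0.022,0.6,0,0,0,-0.311,0,0.035,0.6],
)

```text
clock: 9.15
tool_pos: [504.5, -41.9, 263.0]
eef_rot: [0.12, 0.71, 0.682, -0.125]
contact_force: [0.3, -0.1, -0.5]
opening: 54.8
grip_force: 0.2
```

Call:
play_rows(
  series=[0,0,0,-0.078,0,0.018,0.6,0,0,0,-0.155,0,0.039,0.6,0,0,0,-0.23,0,0.063,0.6,0,0,0,-0.304,0,0.091,0.6,0,0,0,-0.376,0,0.121,0.6,0,0,0,-0.448,0,0.155,0.6,0,0,0,-0.448,0,0.155,0.6,0,0,0,-0.448,0,0.155,0.6],
)

```text
clock: 9.95
tool_pos: [503.0, -79.3, 263.3]
eef_rot: [0.12, 0.71, 0.682, -0.125]
contact_force: [-0.2, -0.3, 0.2]
opening: 54.6
grip_force: 0.0
```

```bash
python3 - <<'E'
from h import *
s=arm.sense(); print(s['tool_pos'].round(1),s['contact_force'].round(1))
im=arm.snapshot("top")[180:330,190:400,::-1]; im2=arm.snapshot("side")[110:260,250:450,::-1]
a=cv2.resize(im[:,:200],None,fx=3,fy=3);b=cv2.resize(im2[:,:],None,fx=3,fy=3)
cv2.imwrite("pics/t5.png",cv2.resize(np.hstack([a,b]),(800,300)))
E
```

```text
[503.  -79.3 263.3] [-0.2 -0.3  0.2]
```

View pics/t5.png

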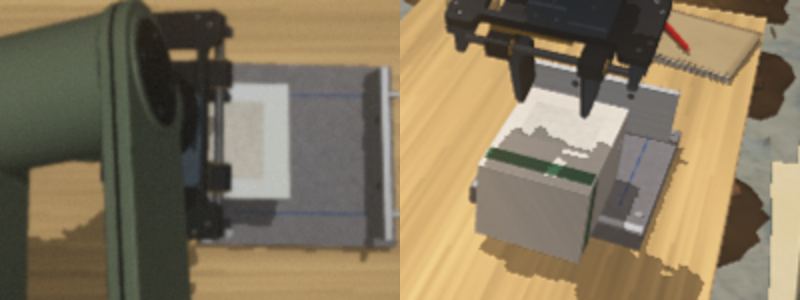

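```bash
python3 - <<'E'
from h import *
c=arm.calibration("side");M=rot(c["rotation"]);p=np.asarray(c["position"])
o=np.array([493.8,-90.5]);X=np.array([-.0396,-.9992]);Y=np.array([.9992,-.0396])
for n,u,v,yb in [("topend R",630,108,-47),("base top R",597,183,-47),("base bot R",578,262,-47),("base bot L",476,232,63),("base top L",487,153,63),("band R",603,165,-47)]:
    d=M@np.array([(250+(u-400)/2-c["cx"])/c["fx"],(110+v/2-c["cy"])/c["fy"],1])
    t=(yb-(p[:2]-o)@Y)/(d[:2]@Y); q=p+t*d
    print(n,"bedx",((q[:2]-o)@X).round(1),"z_bed",(q[2]-80).round(1))
for u,v in[(290,85),(290,197)]:
    q=ray("top",(190+u/2,180+v/2),192);print(((q[:2]-o)@X).round(1),((q[:2]-o)@Y).round(1))
E
```

```text
topend R bedx 102.5 z_bed 97.8
base top R bedx -21.4 z_bed 83.8
base bot R bedx -53.1 z_bed 4.9
base bot L bedx -54.6 z_bed 4.9
base top L bedx -36.4 z_bed 95.8
band R bedx -5.0 z_bed 94.6
77.8 61.1
77.1 -45.8
```

The carton is label up but tilted about 18° across the edge: its base edge is near bed x≈-54, close to board height. I retreat over it, come down behind the base face, and push along its incline.

Call:
play_rows(
  series=[0,0,0,0.676,0,-0.246,0.6,0,0,0,0.676,0,-0.246,0.6,0,0,0,0.676,0,-0.246,0.6],
)

```text
clock: 10.35
tool_pos: [505.6, -20.5, 263.4]
eef_rot: [0.12, 0.709, 0.683, -0.125]
contact_force: [0.1, 0.2, -0.3]
opening: 55.0
grip_force: 0.0
```

Call:
play_rows(
  series=[0,0,0,0.676,0,-0.246,0.6,0,0,0,0.676,0,-0.246,0.6,0,0,0,0.676,0,-0.246,0.6],
)

```text
clock: 10.65
tool_pos: [507.8, 36.1, 263.4]
eef_rot: [0.121, 0.709, 0.683, -0.125]
contact_force: [-0.6, -0.4, 0.0]
opening: 54.5
grip_force: 0.0
```

Call:
play_rows(
  series=[0,0,0,0.256,0,0.705,0.6,0,0,0,0.256,0,0.705,0.6,0,0,0,0.256,0,0.705,0.6],
)

```text
clock: 10.95
tool_pos: [506.4, 34.2, 202.2]
eef_rot: [0.119, 0.71, 0.682, -0.128]
contact_force: [-1.2, 0.1, 1.1]
opening: 54.6
grip_force: 0.0
```

Call:
play_rows(
  series=[0,0,0,0.128,0,0.35,0.6,0,0,0,0.256,0,0.705,0.6,0,0,0,0.256,0,0.705,0.6,0,0,0,0.256,0,0.705,0.6],
)

```text
clock: 11.35
tool_pos: [508.6, 35.3, 145.1]
eef_rot: [0.121, 0.71, 0.682, -0.125]
contact_force: [0.1, 0.3, 0.7]
opening: 54.5
grip_force: 0.0
```

```bash
python3 - <<'E'
from h import *
s=arm.sense(); print(s['tool_pos'].round(1),s['contact_force'].round(1))
a=arm.snapshot("top")[195:310,230:400,::-1]; b=arm.snapshot("side")[110:290,250:430,::-1]
cv2.imwrite("pics/t6.png",np.hstack([cv2.resize(a,(400,271),interpolation=2),cv2.copyMakeBorder(cv2.resize(b,(400,400),interpolation=2)[:271*1,:],0,0,0,0,0)]) if 0 else np.hstack([cv2.copyMakeBorder(cv2.resize(a,(340,230),interpolation=2),0,230,0,0,0),cv2.resize(b,(460,460),interpolation=2)]))
E
```

```text
[508.6  35.3 145.1] [0.1 0.3 0.7]
```

View pics/t6.png

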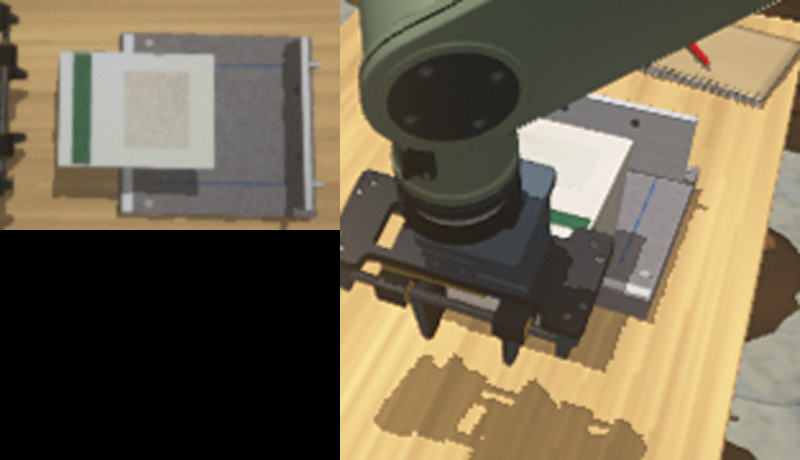

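Reading the top view, the carton's label face is 77.5 px long and 57 px wide at both ends. At bed height plus 90 mm that is 150 × 110 mm, so it is lying flat, not tilted. Its base end is at bed x≈-72 and it is square. I push it on along the bed.

Call:
play_rows(
  series=[0,0,0,-0.118,0,0.043,0.6,0,0,0,-0.235,0,0.085,0.6,0,0,0,-0.282,0,0.102,0.6,0,0,0,-0.317,0,0.115,0.6,0,0,0,-0.353,0,0.128,0.6,0,0,0,-0.388,0,0.141,0.6,0,0,0,-0.423,0,0.154,0.6,0,0,0,-0.458,0,0.167,0.6],
)

```text
clock: 12.25
tool_pos: [506.3, -2.9, 143.4]
eef_rot: [0.12, 0.71, 0.682, -0.125]
contact_force: [0.4, 2.4, 1.3]
opening: 54.7
grip_force: 1.2
```

Call:
play_rows(
  series=[0,0,0,-0.035,0,0.013,0.6,0,0,0,-0.07,0,0.026,0.6,0,0,0,-0.105,0,0.038,0.6,0,0,0,-0.141,0,0.051,0.6],
)

```text
clock: 12.65
tool_pos: [505.6, -15.4, 143.4]
eef_rot: [0.12, 0.71, 0.682, -0.125]
contact_force: [-0.8, 2.3, 1.4]
opening: 54.8
grip_force: 1.2
```

Call:
play_rows(
  series=[0,0,0,-0.047,0,0.017,0.6,0,0,0,-0.094,0,0.034,0.6,0,0,0,-0.141,0,0.051,0.6,0,0,0,-0.188,0,0.068,0.6,0,0,0,-0.235,0,0.085,0.6,0,0,0,-0.282,0,0.102,0.6,0,0,0,-0.329,0,0.12,0.6,0,0,0,-0.376,0,0.137,0.6,0,0,0,-0.423,0,0.154,0.6,0,0,0,-0.47,0,0.171,0.6],
)

```text
clock: 13.65
tool_pos: [504.0, -55.5, 143.4]
eef_rot: [0.12, 0.71, 0.682, -0.125]
contact_force: [0.4, 3.2, 0.6]
opening: 54.8
grip_force: 1.2
```

```bash
python3 - <<'E'
from h import *
s=arm.sense(); print(s['tool_pos'].round(1),s['contact_force'].round(1))
im=arm.snapshot("top"); g=im.astype(int).sum(2)
o=np.array([493.8,-90.5]);X=np.array([-.0396,-.9992]);Y=np.array([.9992,-.0396])
for v in (226,240,256,268):
    r=cv2.GaussianBlur(g[v-3:v+4,290:392].mean(0).astype(np.float32)[None],(3,1),0)[0]; d=np.diff(r); k=290+d.argmin()+1
    q=ray("top",(k,v),192)[:2]-o; print(v,k,d.min(),"end bed x,y",(q@X).round(1),(q@Y).round(1))
E
```

```text
[504.  -55.5 143.4] [0.4 3.2 0.6]
226 297 -120.10715 end bed x,y 4.1 52.5
240 297 -122.535706 end bed x,y 4.3 25.5
256 297 -114.57141 end bed x,y 4.5 -5.1
268 297 -113.60718 end bed x,y 4.7 -27.8
```

The carton is square, its base end is at bed x≈-11, and about 35 mm is left. I'll push on 28 mm, then creep.

Call:
play_rows(
  series=[0,0,0,-0.047,0,0.017,0.6,0,0,0,-0.094,0,0.034,0.6,0,0,0,-0.141,0,0.051,0.6,0,0,0,-0.188,0,0.068,0.6,0,0,0,-0.235,0,0.085,0.6,0,0,0,-0.282,0,0.102,0.6,0,0,0,-0.317,0,0.115,0.6,0,0,0,-0.329,0,0.12,0.6],
)

```text
clock: 14.5
tool_pos: [502.8, -83.5, 143.4]
eef_rot: [0.12, 0.71, 0.682, -0.125]
contact_force: [0.2, 2.7, 0.8]
opening: 54.9
grip_force: 1.2
```

Call:
play_rows(
  series=[0,0,0,-0.012,0,0.004,0.6,0,0,0,-0.024,0,0.009,0.6,0,0,0,-0.035,0,0.013,0.6],
)

```text
clock: 14.8
tool_pos: [502.8, -86.1, 143.4]
eef_rot: [0.12, 0.71, 0.682, -0.125]
contact_force: [0.1, 2.4, 1.1]
opening: 55.0
grip_force: 1.2
```

Call:
play_rows(
  series=[0,0,0,-0.009,0,0.003,0.6,0,0,0,-0.018,0,0.006,0.6,0,0,0,-0.024,0,0.009,0.6],
)

```text
clock: 15.1
tool_pos: [502.8, -87.7, 143.4]
eef_rot: [0.12, 0.71, 0.682, -0.125]
contact_force: [-0.1, 6.3, 3.0]
opening: 54.1
grip_force: 2.9
```

Call:
play_rows(
  series=[0,0,0,-0.009,0,0.003,0.6,0,0,0,-0.014,0,0.005,0.6],
)

```text
clock: 15.3
tool_pos: [502.8, -88.0, 143.4]
eef_rot: [0.119, 0.711, 0.682, -0.124]
contact_force: [-0.3, 9.8, 2.9]
opening: 54.9
grip_force: 4.8
```

The carton is home at about 10 N. I hold for a bit over a second.

Call:
play_rows(
  series=[0,0,0,0,0,0,0.6,0,0,0,0,0,0,0.6,0,0,0,0,0,0,0.6,0,0,0,0,0,0,0.6,0,0,0,0,0,0,0.6,0,0,0,0,0,0,0.6,0,0,0,0,0,0,0.6,0,0,0,0,0,0,0.6,0,0,0,0,0,0,0.6,0,0,0,0,0,0,0.6],
)

```text
clock: 16.3
tool_pos: [502.8, -88.0, 143.4]
eef_rot: [0.12, 0.711, 0.682, -0.124]
contact_force: [-1.0, 9.8, 3.5]
opening: 54.4
grip_force: 4.3
```

Call:
play_rows(
  series=[0,0,0,0,0,0,0.6,0,0,0,0,0,0,0.6,0,0,0,0,0,0,0.6],
)

```text
clock: 16.6
tool_pos: [502.8, -88.0, 143.4]
eef_rot: [0.12, 0.711, 0.682, -0.124]
contact_force: [-0.5, 9.4, 2.8]
opening: 54.4
grip_force: 4.3
```

Call:
play_rows(
  series=[0,0,0,0.024,0,-0.009,0.6,0,0,0,0.059,0,-0.021,0.6,0,0,0,0.235,0,-0.085,0.6,0,0,0,0.6,0,-0.218,0.6,0,0,0,0.88,0,-0.32,0.6,0,0,0,0.88,0,-0.32,0.6,0,0,0,0.88,0,-0.32,0.6],
)

```text
clock: 17.3
tool_pos: [505.6, -14.1, 143.3]
eef_rot: [0.12, 0.71, 0.683, -0.126]
contact_force: [0.2, -0.3, -1.0]
opening: 54.8
grip_force: 0.0
```

Call:
play_rows(
  series=[0,0,0,0.88,0,-0.32,0.6,0,0,0,0.88,0,-0.32,0.6,0,0,0,0.88,0,-0.32,0.6,0,0,0,0.88,0,-0.32,0.6,0,0,0,0.88,0,-0.32,0.6],
)

```text
clock: 17.8
tool_pos: [508.3, 59.0, 143.3]
eef_rot: [0.12, 0.71, 0.682, -0.126]
contact_force: [1.1, 0.1, 0.3]
opening: 54.5
grip_force: 0.0
```

```bash
python3 - <<'E'
from h import *
s=arm.sense(); print(s['clock'],s['tool_pos'].round(1),s['contact_force'].round(1))
im=arm.snapshot("top"); cv2.imwrite("pics/t7.png",im[:,:,::-1])
o=np.array([493.8,-90.5]);X=np.array([-.0396,-.9992]);Y=np.array([.9992,-.0396])
m=(im.min(2)>130).astype(np.uint8); m[:,:290]=0;m[:,396:]=0;m[:200]=0;m[310:]=0
n,l,st,_=cv2.connectedComponentsWithStats(cv2.morphologyEx(m,cv2.MORPH_OPEN,np.ones((7,7))))
for i in range(1,n):
    if st[i,4]<100: continue
    r=cv2.minAreaRect(np.argwhere(l==i)[:,::-1].astype(np.float32)); b=cv2.boxPoints(r)
    print(st[i],[[((ray("top",p,192)[:2]-o)@a).round(1) for a in(X,Y)] for p in b])
E
```

```text
17.8 [508.3  59.  143.3] [1.1 0.1 0.3]
[307 222   7  33 231] [[np.float64(23.4), np.float64(60.8)], [np.float64(35.1), np.float64(61.0)], [np.float64(35.2), np.float64(-0.6)], [np.float64(23.7), np.float64(-0.8)]]
[ 323  222   63   59 3547] [[np.float64(54.5), np.float64(61.5)], [np.float64(175.2), np.float64(64.4)], [np.float64(172.3), np.float64(-46.4)], [np.float64(54.3), np.float64(-49.1)]]
```

```bash
python3 -c "
from cell import arm
print(arm.close_job())"
```

```text
the job is handed in; nothing more can be done
None
```

The carton lies label up and flush against the end fence, about 7 mm off the bed's middle line, after a push of about 10 N held for over a second. The arm is drawn back clear and the job is handed in at about 18 s; no verdict came back.

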